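# Clamp a re-glued label roll in the bench ratchet clamp

## Robot

A 6-joint arm with a two-finger parallel gripper is mounted at the origin on the work surface. World frame = base frame: x ahead of the robot, y to its left, z up, the work surface at z = 0. Lengths are in m, angles in rad, forces in N, time in s.
With the tool pointing down it reaches from about 0.35 to 0.975 m from the base axis. Payload 7.1 kg.
Tool frame: the origin (TCP) lies midway between the tips of the shut fingers; the grasp point (between the pads) lies 19 mm behind it; z points along the fingers, x is the direction in which the jaws open and shut, and the axes are right-handed (so a half turn about z gives the same grasp; the last joint's range is limited). The gripper opens to 88 mm and grips with 3 to 60 N. Pads are 20 mm wide; open, the fingers measure 115 mm over their backs; the gripper's body (75 mm by 178 mm) begins 61 mm behind the grasp point.
Start: joints at [1.155, 0.423, 1.63, -0, 1.089, -0.019], TCP at [0.242, 0.576, 0.223] pointing down, gripper open.
Joint ranges: [-3, 3], [-0.9, 2.11], [0.09, 2.58], [-1.31, 4.45], [0.11, 2.69], [-2.54, 2.54]. Speed limits (rad/s): [2.39, 2.39, 3.01, 3.14, 3.14, 3.14].

## Interface

Orientations are given as a unit quaternion [w, x, y, z].
In Python, from station import move_pose, movel, movej, command_gripper, wait, inverse_kinematics, read_camera, camera_info, MotionError, job_done, get_time, get_joint_pos, get_qvel, get_effort, get_tcp_pos, get_ee_rot, get_ft_force, get_ft_torque, get_grip_width gives the robot as it stands. Calls block until the motion is done:
- move_pose(position, orientation): joint-space move of the TCP to a pose.
- movel(position, frame=None, v=0.15, until_force=None): straight line of the TCP; frame=None keeps the orientation; v is the mean speed in m/s. With until_force (N) it stops when the force on the tool has changed by that much, and returns True; else False.
- movej(angles): joint-space move.
- command_gripper(opening): opening from 0.0 (shut) to 1.0 (fully open); the grip force is fixed at half the most; returns when the fingers have stopped.
- wait(seconds).
- inverse_kinematics(position, orientation): joint angles nearest the present ones, or None.
- read_camera(name): name is "side" or "top"; returns the picture (384x512x3 uint8, red, green, blue); there is no depth.
- camera_info(name): a dict with "intrinsics" (3x3 intrinsics, pixels), "T" (4x4, takes a point from camera to world coordinates). Camera axes: x right, y up, looking along -z (the intrinsics and any distortion apply to the point x, -y, -z); pixel columns grow to the right and rows downward; lengths in m; the calibration is good to about 2 mm. A picture is of the moment at which its call begins. camera_info takes no time and is no camera call.
A pose or a line that the arm cannot do raises MotionError and nothing moves.
- job_done(): hands the job in, once; it reports no verdict.
Readings, each from a call of its own:
- get_time(): time.
- get_joint_pos(): joint angles.
- get_qvel(): joint speeds.
- get_effort(): joint torques, N m.
- get_tcp_pos(): TCP position.
- get_ee_rot(): TCP orientation.
- get_ft_force(): force on the tool from outside, world axes, zero at the start.
- get_ft_torque(): the same for the moment, N m.
- get_grip_width(): opening from 0.0 (shut) to 1.0 (fully open).
Only numpy, scipy, OpenCV 4.12 (cv2) and the standard library are available. Lean on these libraries where they do the work, as an engineer would, in place of code of your own. Each camera call takes 0.05 s, during which the arm holds its last target. There are 200 camera calls.

## Task

The loose end of the taller of the two label rolls has just been glued down and must be pressed: slide that roll up off its spindle, stand it upright on the bed of the bench clamp in front of the V-shaped stop, and let go of it. Then, moving the jaw with the trigger alone, pump the trigger towards the fixed handle until the spring pad pushes the roll home in the V and is pressed about half-way back (never right back, which would crush the roll), and finish while still holding the trigger pulled so that this pressure stays on. Leave everything else on the desk where it is.

Things in the scene. Friction and masses are not known exactly. Their poses are not given: they have to be found in the camera images.
- roll_mid (a point): Centre of the taller label roll, the one to be clamped: an upright wound ring of white paper on a brown card core, 54 mm outside diameter, 26 mm bore, 40 mm tall, about 0.12 kg, rigid. z along its axis. At the start it sits over a spindle, its underside 10 mm above the desk.
- short_roll_mid (a point): Centre of the other, shorter label roll: same paper and diameters, only 18 mm tall, on the other spindle. Leave it alone.
- spindle_a: Fixed upright spindle that carries the taller roll at the start: round foot 72 mm diameter and 10 mm thick, steel post 20 mm diameter, top of post 60 mm above the desk. Origin at the centre of the foot, on the desk.
- spindle_b: Identical fixed spindle that carries the shorter roll.
- clamp: Fixed bench ratchet clamp, 320 mm long. Origin on the desk below its axis; y is the clamping direction (jaw advances to +y), x across, z up. Bed: plate 12 mm thick, 60 mm wide, y -132 to +153 mm. Gear housing 40 mm wide, 60 mm high, y -130 to -30 mm; on it a fixed black upright handle, 30 mm wide, y -60 to -40 mm, 125 mm high. Jaw and pad 44 mm wide, 55 mm high.
- v_seat (a point): Point on the bed's top (12 mm up) below the axis of a seated 54 mm roll: clamp x = 0, y = +90 mm. Beyond it stands the steel V-stop, 56 mm high, opening to clamp -y, its two faces 30 deg off the clamp's x and reaching x = +-25 mm. A roll set down with its axis 2 to 10 mm short of this point (towards -y) is pushed home by the pad.
- jaw (a joint): Jaw bar travel along the clamp's +y, m, 0 (fully back) to 0.066; starts 0 to 0.02. The face of the relaxed pad is at clamp y = 18 mm + this value. About 4 N friction keeps it where it is left; it must not be pushed or pulled by hand.
- pad (a joint): How far the spring pad (rubber plate on two pins, in front of the jaw plate) is pressed back towards the jaw plate, m: 0 relaxed, 0.014 right back on its stop. 1.2 N per mm. Pressed 'about half-way' = about 7 mm.
- pad_face (a point): Middle of the pad's front face, 34 mm above the desk.
- trigger (a joint): Pump trigger, m: 0 at rest, 0.022 fully pulled. An upright behind the fixed handle (on the side away from the V-stop) that slides straight along the clamp's +y towards the handle; a spring returns it. Takes 3 to 8 N to move it freely, 15 N with the pad half pressed, 22 N at the point of crushing.
- trigger_grip (a point): Centre of the trigger's black grip bar: round bar along the clamp's x, 14 mm diameter, 66 mm long, 112 mm above the desk, at clamp y = -100 mm + trigger value. Pushed towards the handle by shut fingers from behind (its -y side), or squeezed together with the handle: 67 mm over both at rest, 45 mm fully pulled.
- ratchet (a point): Top centre of the gear housing, 60 mm up. The ratchet in it: pulling the trigger drives the jaw equally far to +y once the pawl catches a tooth (pitch 10 mm, so up to 10 mm is idle first); a full pull gives 12 to 22 mm. Letting the trigger slide back leaves the jaw where it is, but a pressed pad then relaxes to under 3.5 mm: only a trigger kept pulled keeps more pressure.
- glue: Bottle of glue, 38 mm diameter, 100 mm tall. Bystander; origin under its centre.
- stamp: Small wooden hand stamp, 34 mm diameter, 60 mm tall, standing between the clamp and the spindles. Bystander; origin under its centre.
- mouse: Computer mouse, 105 x 60 x 32 mm. Bystander.
- stapler: Stapler, 150 mm long, 55 mm high. Bystander.
- mug: White mug, 80 mm diameter, 92 mm tall. Bystander.
- book: Closed book lying flat, 150 x 210 x 26 mm. Bystander.
Not all that is in view belongs to the job. Leave any red look-alike of the part that bears roll_mid alone.

How it is judged:
By the outcome, as a careful person would: the job done as asked, in the order asked, and still so for the second after the job is handed in, while the arm keeps its last pose, push and grip.
It also fails if it takes over 64 s, if anything falls off the work surface, if the arm or the gripper's body presses on something with over 40 N, if the wrist force passes 120 N, or if a joint passes its speed limit or range.

## Working session

There is one attempt and no reset: what is moved stays moved. The work goes in short steps, each a Python script; the robot and the scene stay as the last script left them, time stands still between calls to the robot, and variables do not carry over. Pictures are saved under pics/ and viewed, about 8 in all and at most 12, crops included, and the job is handed in when it is done.

```bash
mkdir -p pics; ls; python3 - <<'E'
from station import *
import cv2
for n in("side","top"):
    im=read_camera(n); cv2.imwrite(f"pics/{n}0.png",cv2.resize(im[:,:,::-1],(800,600),interpolation=cv2.INTER_CUBIC)); cv2.imwrite(f"raw_{n}0.png",im[:,:,::-1])
    i=camera_info(n); print(n,i)
print(get_time(),get_ee_rot(),get_grip_width())
E
```

```text
pics
side {'intrinsics': array([[353.2362894 ,   0.        , 253.36275478],
       [  0.        , 353.2362894 , 188.52948811],
       [  0.        ,   0.        ,   1.        ]]), 'T': array([[-0.91324875,  0.23188081, -0.33497463,  0.28748698],
       [-0.40694408, -0.55819809,  0.72305699,  0.51584731],
       [-0.01931916,  0.79664684,  0.60413623,  0.59242219],
       [ 0.        ,  0.        ,  0.        ,  1.        ]])}
top {'intrinsics': array([[392.31871141,   0.        , 257.71364275],
       [  0.        , 392.31871141, 194.09635677],
       [  0.        ,   0.        ,   1.        ]]), 'T': array([[ 0.0204879 ,  0.99503335, -0.09741084,  0.44319964],
       [-0.99978325,  0.02075101,  0.00168867, -0.07255965],
       [ 0.00370166,  0.09735513,  0.99524282,  1.24084708],
       [ 0.        ,  0.        ,  0.        ,  1.        ]])}
0.1 [ 3.83488143e-04  8.32608050e-01  5.53862210e-01 -5.82720653e-04] 0.9951359347667369
```

View pics/top0.png

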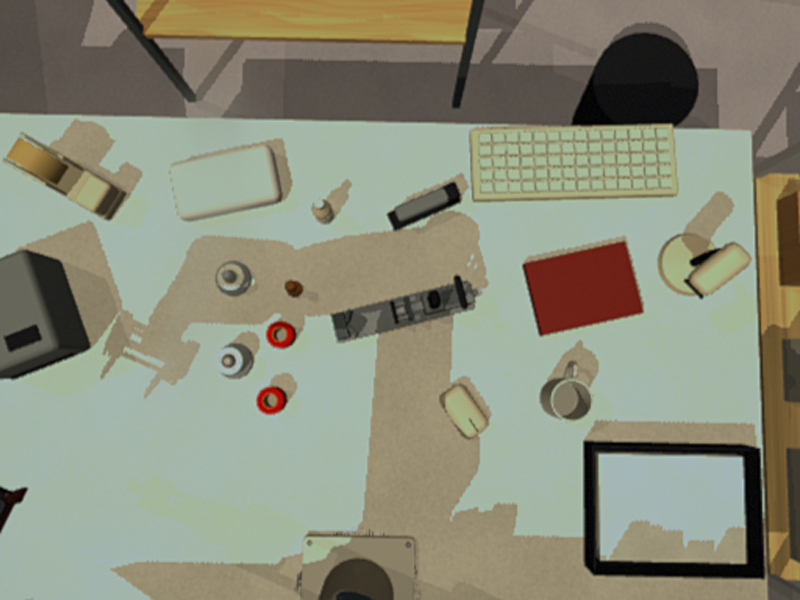

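View pics/side0.png

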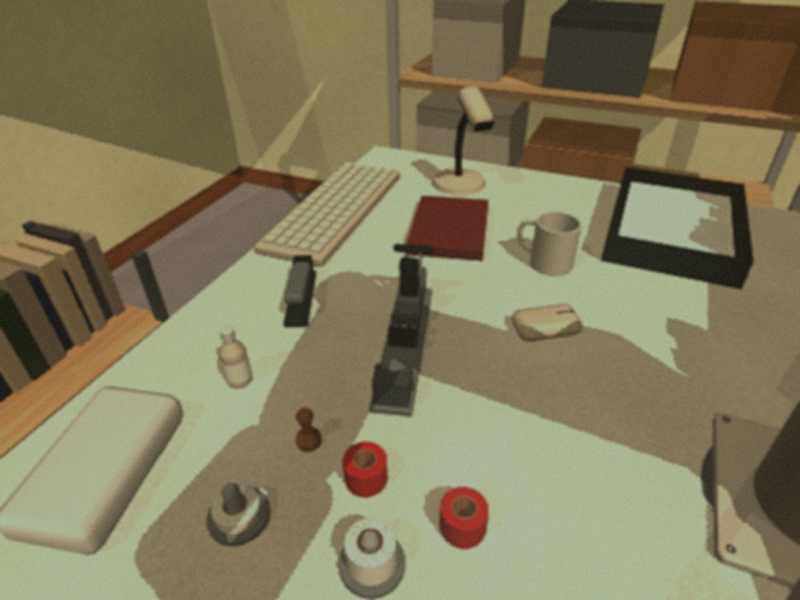

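Top view: spindles at (233,278) and (235,360), with the clamp from (335,325) at the V end to (475,290) at the trigger. In the side view the taller roll is at (370,552), so it is the spindle at lower x. I'll zoom in on it and the clamp.

```bash
cat > h.py <<'E'
import numpy as np, cv2
from station import *
def ray(n,uv,z):
    i=camera_info(n);K=i["intrinsics"];T=i["T"]
    d=np.array([(uv[0]-K[0,2])/K[0,0],-(uv[1]-K[1,2])/K[1,1],-1.]);d=T[:3,:3]@d
    o=T[:3,3];return o+d*(z-o[2])/d[2]
def proj(n,p):
    i=camera_info(n);K=i["intrinsics"];T=i["T"]
    c=T[:3,:3].T@(np.asarray(p,float)-T[:3,3]);return np.array([K[0,2]+K[0,0]*c[0]/-c[2],K[1,2]+K[1,1]*c[1]/c[2]])
def crop(im,x0,y0,w,h,s,step=10):
    c=cv2.resize(im[y0:y0+h,x0:x0+w],None,fx=s,fy=s,interpolation=cv2.INTER_CUBIC)
    c=np.clip(255*(c/255.)**.6,0,255).astype(np.uint8)
    for k in range(x0+(-x0)%step,x0+w,step): cv2.putText(c,str(k),((k-x0)*s,8),0,.3,(0,0,255)); c[10:14,(k-x0)*s]=(0,0,255)
    for k in range(y0+(-y0)%step,y0+h,step): cv2.putText(c,str(k),(0,(k-y0)*s+3),0,.3,(0,0,255)); c[(k-y0)*s,22:28]=(0,0,255)
    return c
E
python3 - <<'E'
from h import *
t=cv2.imread("raw_top0.png");s=cv2.imread("raw_side0.png")
cv2.imwrite("pics/tc.png",crop(t,130,158,185,95,4))
a=crop(s,225,150,60,120,5);b=crop(s,200,315,90,69,5)
cv2.imwrite("pics/sc.png",np.hstack([a,cv2.copyMakeBorder(b,0,a.shape[0]-b.shape[0],10,0,0)]))
E
```

```text
(no output)
```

View pics/tc.png

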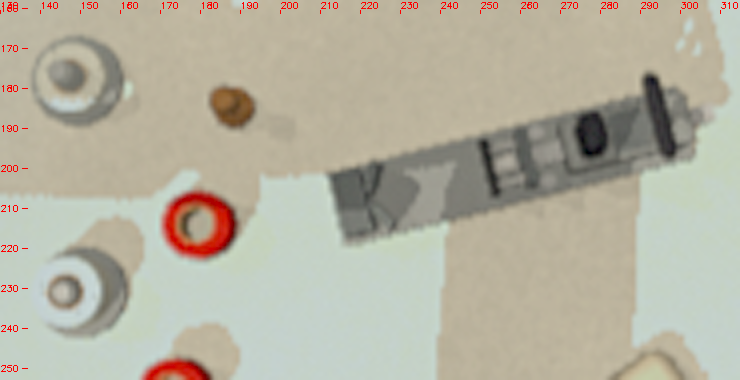

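View pics/sc.png

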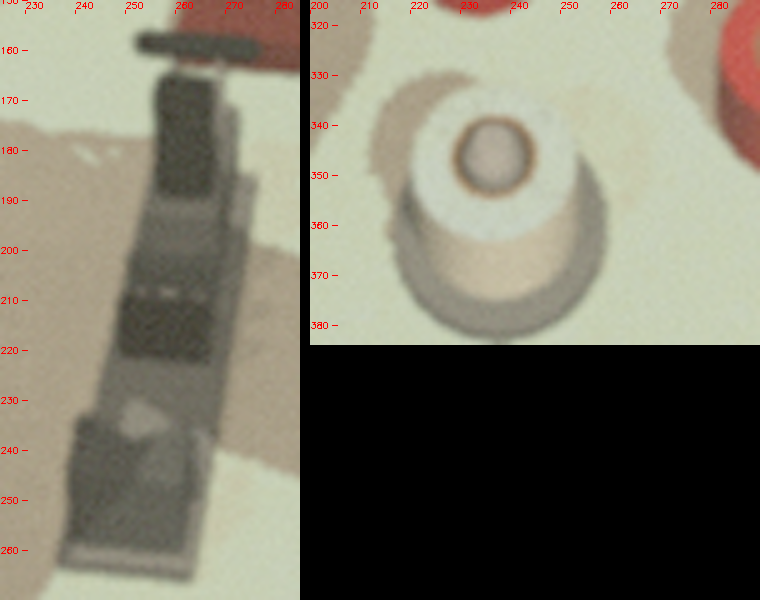

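Pixel readings (raw pixels):
- **Roll:** top ring at top (146,231) and side (237,347).
- **Trigger bar:** ends at top (291,177) and (296,197); centre at side (264,159).
- **Clamp:** V-end bed corners at side (237,264) and (263,267).

Next I'll turn these into positions.

```bash
python3 - <<'E'
from h import *
np.set_printoptions(precision=4,suppress=True)
def P(l,n,uv,z): print(l,n,ray(n,uv,z)[:2])
P("foot","top",(150.5,230.7),.01);P("post","top",(145.4,231),.06);P("post","side",(236.5,346),.06)
P("ring","side",(237,347),.05);P("foot","side",(237.8,360.5),.01)
A=ray("top",(291.5,177),.112);B=ray("top",(296.5,196.5),.112)
print("bar",A[:2],B[:2],(A+B)[:2]/2,np.linalg.norm(A-B)); P("bar","side",(264.5,159),.112)
P("handle","top",(276.7,191),.125)
for uv in((237,264),(263,267)):P("bedend","side",uv,0)
# bed corners via colour-free edges in the top view
for uv in((212,201),(216,219)):P("vtop","top",uv,.056);P("vbed","top",uv,.012)
for uv in((300,180),(303,198)):P("bedback?","top",uv,.012)
P("padedge","top",(249.5,193.5),.055);P("padedge","top",(253.5,206.5),.055)
E
```

```text
foot top [0.4419 0.2575]
post top [0.4408 0.2593]
post side [0.4404 0.2632]
ring side [0.4418 0.2596]
foot side [0.4416 0.2612]
bar [ 0.6056 -0.1716] [ 0.549  -0.1867] [ 0.5773 -0.1791] 0.05856119758650879
bar side [ 0.5781 -0.1828]
handle top [ 0.5624 -0.1286]
bedend side [0.5385 0.0678]
bedend side [0.4834 0.0534]
vtop top [0.5353 0.0634]
vbed top [0.5387 0.0684]
vtop top [0.4811 0.0496]
vbed top [0.4825 0.0541]
bedback? top [ 0.611  -0.2073]
bedback? top [ 0.5541 -0.2173]
padedge top [ 0.5606 -0.0496]
padedge top [ 0.5213 -0.0626]
```

Both views agree to about 3 mm: roll axis ≈ (0.441, 0.260), clamp origin ≈ (0.551, -0.086), axis e ≈ (-0.259, 0.966), jaw ≈ 13 mm. Now I'll pick the roll.

```bash
cat >> h.py <<'E'
from scipy.spatial.transform import Rotation as R
E=np.array([-.2588,.9659,0]);C=np.array([.9659,.2588,0]);O=np.array([.551,-.0857,0])
def cl(x,y,z): return O+C*x+E*y+np.array([0,0,z])
def quat(s=1):
    M=np.column_stack([s*C,-s*E,[0,0,-1]]); q=R.from_matrix(M).as_quat(); assert np.linalg.det(M)>0; return q[[3,0,1,2]]
def best():
    j0=get_joint_pos();c=[]
    for s in(1,-1):
        j=inverse_kinematics([.48,.12,.2],quat(s))
        if j is not None:c.append((abs(np.array(j)-j0).max(),s))
    return min(c)[1]
def save(tag):
    for n in("side","top"): cv2.imwrite(f"raw_{n}{tag}.png",read_camera(n)[:,:,::-1])
E
python3 - <<'E'
from h import *
np.set_printoptions(precision=3,suppress=True)
s=best();q=quat(s);print(s,[inverse_kinematics(cl(0,-125,.1)*0+cl(0,-.125,.1),quat(k)) for k in(1,-1)])
move_pose([.441,.260,.15],q);print(get_time(),get_tcp_pos())
print(movel([.441,.260,.018],v=.1,until_force=8),get_ft_force())
command_gripper(0);print(get_grip_width(),get_ft_force(),get_tcp_pos())
movel([.441,.260,.024],v=.04);print(get_ft_force())
movel([.441,.260,.125],v=.12);print(get_grip_width(),get_ft_force(),get_time())
save(1)
im=cv2.imread("raw_side1.png");cv2.imwrite("pics/s1.png",crop(im,170,200,150,184,3))
E
```

```text
1 [array([-0.359,  0.57 ,  1.717, -0.   ,  0.854, -0.621]), array([-0.359,  0.57 ,  1.717, -0.   ,  0.854,  2.52 ])]
1.5167 [0.441 0.261 0.15 ]
False [-0.45  -0.105  0.252]
0.6095187425772304 [ 0.188 -0.166  1.589] [0.441 0.26  0.018]
[ 0.483 -0.361 -0.803]
0.6160344611207049 [-0.205 -0.2   -1.474] 4.9083
```

View pics/s1.png

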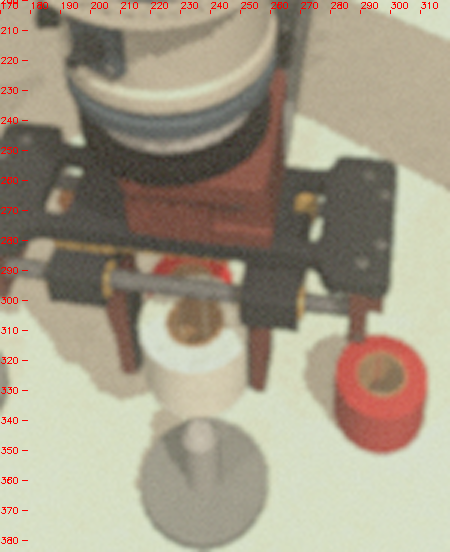

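The roll is off the post and upright in the grip (raw (235,315)); the empty spindle is at (237,365). Now I'll place it.

```bash
python3 - <<'E'
from h import *
np.set_printoptions(precision=3,suppress=True)
movel(cl(0,.084,.125),v=.25);movel(cl(0,.084,.035),v=.12)
print(movel(cl(0,.084,.018),v=.025,until_force=4),get_tcp_pos(),get_ft_force())
command_gripper(.78);print(get_grip_width(),get_ft_force())
movel(cl(0,.084,.16),v=.12)
move_pose(cl(0,-.08,.22),quat(1))
move_pose(cl(0,-.16,.20),quat(1))
print(get_time())
save(2)
t=cv2.imread("raw_top2.png");s=cv2.imread("raw_side2.png")
a=crop(t,205,165,100,65,4);b=crop(s,215,180,80,90,4)
h=max(a.shape[0],b.shape[0]);f=lambda c:cv2.copyMakeBorder(c,0,h-c.shape[0],0,8,0)
cv2.imwrite("pics/p2.png",np.hstack([f(a),f(b)]))
print("seat-6 expected ring px",proj("top",cl(0,.084,.052)),proj("side",cl(0,.084,.052)))
E
```

```text
True [ 0.529 -0.005  0.02 ] [-0.13  -0.484  4.641]
0.7762349907275737 [ 0.426 -0.552  0.946]
10.7083
seat-6 expected ring px [234.461 203.545] [254.002 226.374]
```

View pics/p2.png

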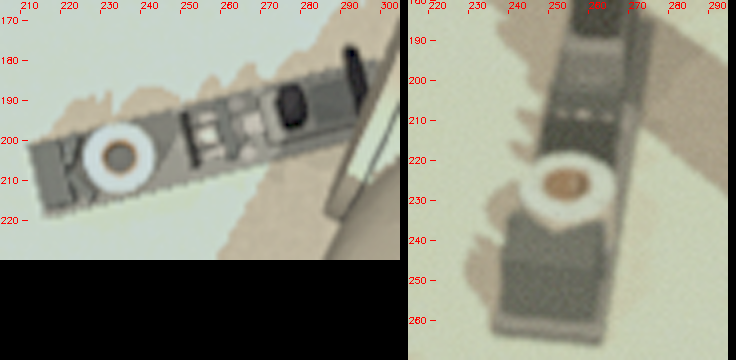

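```bash
python3 - <<'E'
from h import *
np.set_printoptions(precision=4,suppress=True)
def lo(p):d=p-O;return 1000*np.array([d@C,d@E])
t=cv2.imread("raw_top2.png").astype(int);s=cv2.imread("raw_side2.png").astype(int)
for n,im,uv,r in(("top",t,(233,204),13),("side",s,(254,226),13)):
    m=(im.min(2)>(150)).astype(np.uint8);mm=np.zeros_like(m);cv2.circle(mm,uv,r,1,-1)
    hsv=im[uv[1]-9:uv[1]+10,uv[0]-12:uv[0]+13].min(2)
    k,l,st,ce=cv2.connectedComponentsWithStats(m*mm);i=1+st[1:,4].argmax();print(n,st[i],hsv.max(),hsv[9])
    x,y,w,h=st[i,:4];c=(x+(w-1)/2,y+(h-1)/2);print(c,lo(ray(n,c,.052)))
print(get_tcp_pos())
E
```

```text
top [226 196  17  17 152] 175 [ 73  82  41  32  73 161 175 173 172 110  38  57  68  68  67  66  62  64
 132 173 174 174 132  74  63]
(np.float64(234.0), np.float64(204.0)) [-1.0123 85.6767]
side [244 226  11   9  30] 160 [111 135 152 150 143 135 107  65  48  53  50  47  50  55  64  50  40  51
  91 132 149 154 151 147 123]
(np.float64(249.0), np.float64(230.0)) [ 9.083  96.8862]
[ 0.592  -0.2384  0.1994]
```

The roll stands at clamp (-1, 86) mm, within the window. Now the trigger: fingers shut behind the bar, and a first pull in small steps while logging force.

```bash
cat >> h.py <<'E'
def fe(): return float(get_ft_force()@E)
def pull(y0,y1,step,fmax,v=.03):
    """Advance the fingers along +y in steps; stop at reaction fmax. Logs (y mm, force N)."""
    log=[];y=y0
    while y<y1-1e-6:
        y=min(y+step,y1);movel(cl(0,y,.095),v=v);wait(.05)
        f=-fe();log.append((round(float((get_tcp_pos()-O)@E)*1e3,1),round(f-B0[0],1)))
        if log[-1][1]>fmax:break
    return y,log
B0=[0]
E
python3 - <<'E'
from h import *
command_gripper(0)
movel(cl(0,-.150,.20),v=.2);movel(cl(0,-.150,.095),v=.15);wait(.1);b=-fe()
hit=movel(cl(0,-.105,.095),v=.03,until_force=2)
y=float((get_tcp_pos()-O)@E);print(hit,y,b,-fe());B0[0]=b
y,log=pull(y,y+.021,.003,14);print(log,get_ft_force(),get_time())
save(3)
t=cv2.imread("raw_top3.png");s=cv2.imread("raw_side3.png")
a=crop(t,205,165,100,65,4);b=crop(s,215,150,80,120,4)
h=max(a.shape[0],b.shape[0]);f=lambda c:cv2.copyMakeBorder(c,0,h-c.shape[0],0,8,0)
cv2.imwrite("pics/p3.png",np.hstack([f(a),f(b)]))
E
```

```text
True -0.1172711581246274 0.8422901076409586 1.2876550361363805
[(-114.8, 3.7), (-112.0, 5.9), (-109.0, 5.6), (-106.1, 5.0), (-103.1, 4.9), (-100.1, 5.8), (-97.1, 6.3)] [ 0.83858075 -7.19643189 -1.2732674 ] 16.2417
```

View pics/p3.png

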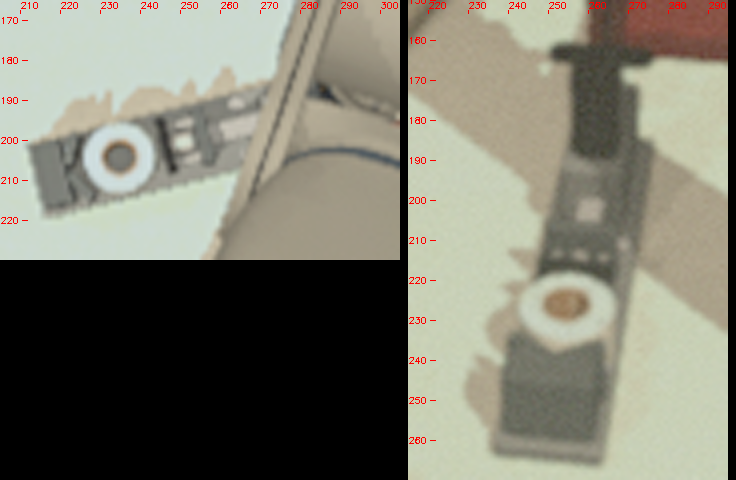

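The first pull moved the pad forward (its edge went from column 249 to about 245), and the roll is untouched and upright. Second pull, with a force limit.

```bash
python3 - <<'E'
from h import *
movel(cl(0,-.122,.095),v=.08);wait(.1);B0[0]=-fe()
movel(cl(0,-.1172,.095),v=.05)
y,log=pull(-.1172,-.0962,.0015,13);print(B0,log,get_ft_force(),get_time())
save(4)
t=cv2.imread("raw_top4.png");s=cv2.imread("raw_side4.png")
a=crop(t,205,165,80,65,5);b=crop(s,225,170,60,100,5)
h=max(a.shape[0],b.shape[0]);f=lambda c:cv2.copyMakeBorder(c,0,h-c.shape[0],0,8,0)
cv2.imwrite("pics/p4.png",np.hstack([f(a),f(b)]))
E
```

```text
[-0.002108516404928165] [(-116.3, 5.8), (-114.9, 6.6), (-113.5, 6.4), (-112.0, 6.3), (-110.6, 8.0), (-109.1, 6.6), (-107.6, 6.5), (-106.1, 7.7), (-104.7, 8.8), (-103.4, 8.5), (-102.2, 9.7), (-101.0, 10.6), (-99.7, 12.3), (-98.5, 13.7)] [  1.62259444 -13.74375025  -4.49221077] 21.3667
```

View pics/p4.png

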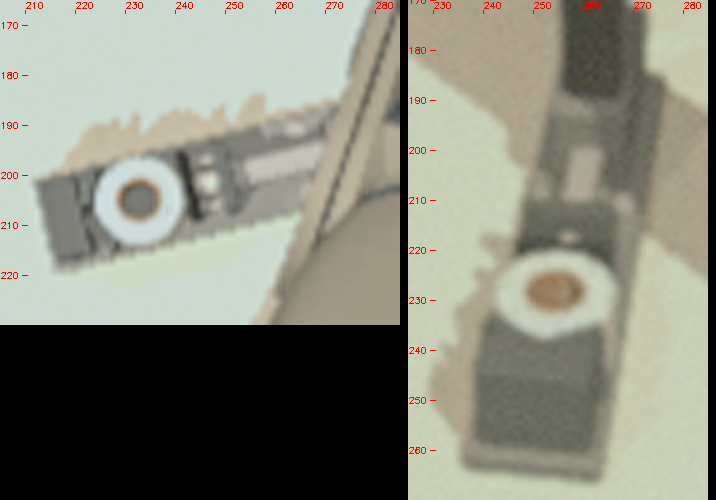

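Force has risen to 13.7 N and the roll has moved towards the V. I'll check pad compression on rectified strips of the four top frames.

```bash
python3 - <<'E'
from h import *
rows=[]
ys=np.arange(.010,.130,.00017);xs=np.linspace(.027,-.027,120)
for z in(.055,):
    mp=np.array([[proj("top",cl(x,y,z)) for y in ys[::5]] for x in xs[::5]],np.float32)
    mp=cv2.resize(mp,(len(ys),len(xs)))
    for k in(0,2,3,4):
        im=cv2.imread(f"raw_top{k}.png");c=cv2.remap(im,mp[...,0],mp[...,1],cv2.INTER_CUBIC)
        g=c[30:90].mean((0,2)); 
        print(k,[int(np.interp(v,ys,g)) for v in np.arange(.012,.07,.002)])
        c=np.clip(255*(c/255.)**.6,0,255).astype(np.uint8)
        for v in range(10,130,10): i=int((v/1000-.010)/.00017);c[:8,i]=(0,0,255);cv2.putText(c,str(v),(i+2,9),0,.3,(0,0,255))
        rows.append(c)
cv2.imwrite("pics/strip.png",np.vstack(rows));print(rows[0].shape)
E
```

```text
Traceback (most recent call last):
  File "h.py", line 8, in proj
    i=camera_info(n);K=i["intrinsics"];T=i["T"]
ValueError: time passes only in moves, steps and waits
```

```bash
cat >> h.py <<'E'
def strip(frames,out):
    W,H=706,130;q=[(.027,.010),(.027,.130),(-.027,.130),(-.027,.010)]
    M=cv2.getPerspectiveTransform(np.float32([proj("top",cl(x,y,.055)) for x,y in q]),np.float32([(0,0),(W,0),(W,H),(0,H)]))
    rows=[]
    for k in frames:
        c=cv2.warpPerspective(cv2.imread(f"raw_top{k}.png"),M,(W,H),flags=cv2.INTER_CUBIC)
        g=c[35:95].mean((0,2));print(k,[int(g[int((v-10)/120*W)]) for v in range(12,74,2)])
        c=np.clip(255*(c/255.)**.6,0,255).astype(np.uint8)
        for v in range(10,130,10): i=int((v-10)/120*W);c[:8,i]=(0,0,255);cv2.putText(c,str(v),(i+2,9),0,.3,(0,0,255))
        rows.append(c)
    cv2.imwrite(out,np.vstack(rows))
E
python3 -c "
from h import *
strip((0,2,3,4),'pics/strip.png')"
```

```text
0 [91, 94, 92, 90, 89, 86, 73, 45, 20, 12, 28, 54, 74, 80, 77, 76, 76, 76, 76, 76, 77, 79, 83, 88, 94, 95, 97, 101, 105, 108, 108]
2 [127, 132, 128, 118, 103, 89, 73, 46, 25, 23, 45, 76, 100, 105, 98, 92, 87, 84, 80, 76, 72, 69, 80, 111, 153, 179, 187, 187, 183, 169, 142]
3 [82, 71, 69, 74, 74, 73, 74, 89, 112, 130, 135, 133, 126, 117, 101, 83, 56, 30, 21, 33, 52, 70, 86, 116, 158, 185, 193, 193, 189, 175, 147]
4 [127, 127, 127, 125, 124, 115, 96, 87, 87, 79, 68, 68, 73, 75, 85, 105, 128, 135, 127, 114, 98, 83, 52, 22, 20, 44, 91, 145, 183, 193, 192]
```

View pics/strip.png

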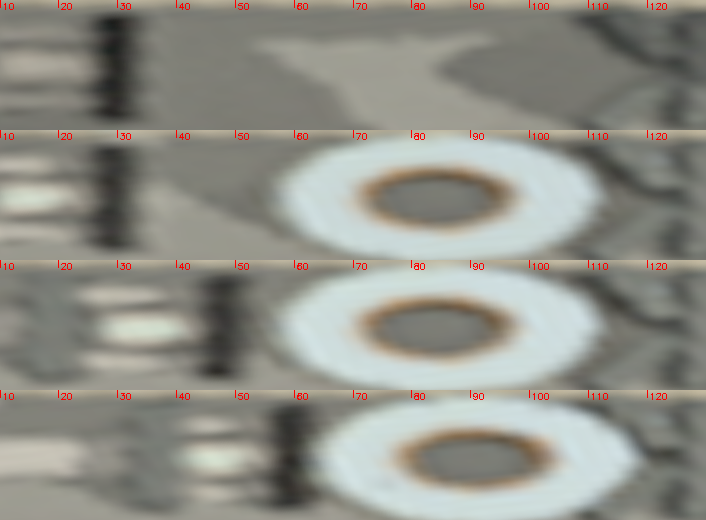

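Strips: the roll is home (centre about 91 mm). Between frames 3 and 4 the jaw plate moved about 15.5 mm and the pad about 11 mm, so the pad is pressed about 4.5 mm. The force suggests about 6 mm, so I'll pull slightly further to about 15.3 N.

```bash
python3 - <<'E'
from h import *
y,log=pull(-.0962,-.0930,.0006,15.2);print(y,log)
wait(.5);print(-fe(),get_ft_force(),(get_tcp_pos()-O)@E,get_time())
save(5);strip((3,4,5),'pics/strip5.png')
E
```

```text
-0.09439999999999998 [(-98.1, 15.0), (-97.7, 15.1), (-97.2, 15.8)]
15.377673501895995 [  0.77652031 -15.71250652  -4.55277312] -0.09720912845298696 22.8667
3 [82, 71, 69, 74, 74, 73, 74, 89, 112, 130, 135, 133, 126, 117, 101, 83, 56, 30, 21, 33, 52, 70, 86, 116, 158, 185, 193, 193, 189, 175, 147]
4 [127, 127, 127, 125, 124, 115, 96, 87, 87, 79, 68, 68, 73, 75, 85, 105, 128, 135, 127, 114, 98, 83, 52, 22, 20, 44, 91, 145, 183, 193, 192]
5 [126, 128, 129, 128, 126, 119, 101, 88, 86, 83, 73, 67, 71, 73, 78, 93, 118, 132, 130, 116, 99, 85, 54, 22, 19, 42, 89, 143, 179, 192, 193]
```

View pics/strip5.png

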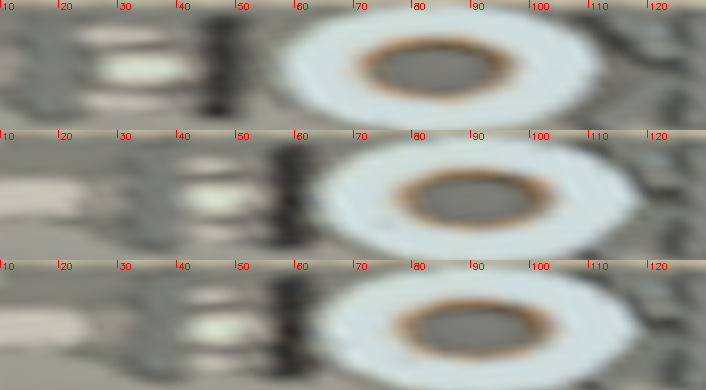

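Force reads 15.4 N. Vision says about 5 mm of compression and force about 6 to 7.5 mm, so 1 mm more stays well clear of crushing (22 N, 14 mm). I'll add that, check that it holds for a second and look at the whole scene.

```bash
python3 - <<'E'
from h import *
y,log=pull(-.0944,-.0930,.0007,16.6);print(y,log)
wait(1.0);print(-fe(),(get_tcp_pos()-O)@E,get_time())
save(6);strip((3,5,6),'pics/strip6.png')
s=cv2.imread("raw_side6.png");t=cv2.imread("raw_top6.png")
f=lambda c:cv2.resize(c,(400,300),interpolation=cv2.INTER_AREA)
a=crop(s,230,170,50,75,5)
cv2.imwrite("pics/p6.png",np.vstack([np.hstack([f(t),f(s)]),cv2.copyMakeBorder(np.hstack([crop(cv2.imread("raw_side3.png"),230,170,50,60,5),crop(s,230,170,50,60,5)]),0,0,0,300,0)]))
E
```

```text
-0.093 [(-96.6, 15.5), (-96.4, 19.4)]
18.379025594681824 -0.09643494155025611 24.5667
3 [82, 71, 69, 74, 74, 73, 74, 89, 112, 130, 135, 133, 126, 117, 101, 83, 56, 30, 21, 33, 52, 70, 86, 116, 158, 185, 193, 193, 189, 175, 147]
5 [126, 128, 129, 128, 126, 119, 101, 88, 86, 83, 73, 67, 71, 73, 78, 93, 118, 132, 130, 116, 99, 85, 54, 22, 19, 42, 89, 143, 179, 192, 193]
6 [126, 128, 129, 127, 126, 121, 106, 91, 87, 85, 77, 68, 69, 72, 75, 86, 106, 125, 130, 117, 99, 85, 55, 23, 20, 43, 91, 146, 183, 194, 193]
```

View pics/p6.png

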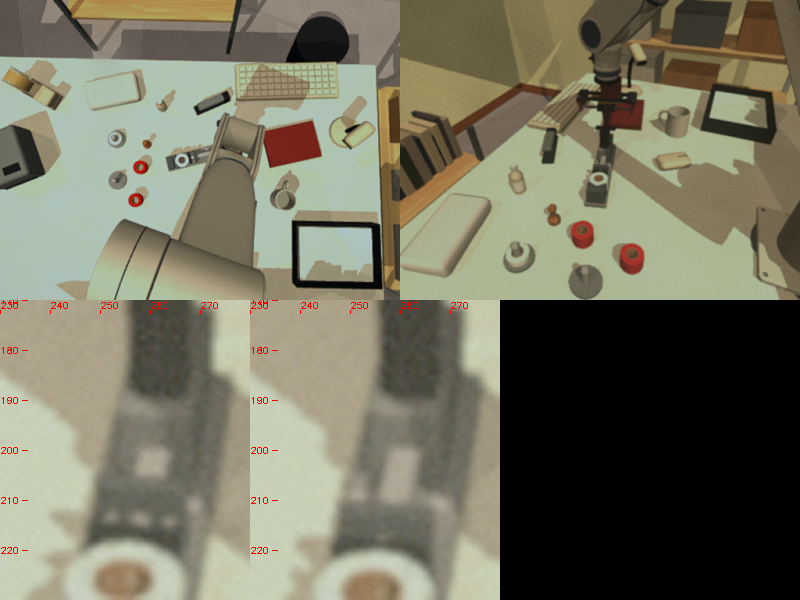

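The force jumped from 15.5 to 19.4 N over 0.2 mm, which is the trigger's own end stop. The pad load is therefore about 15.5 N at the trigger, or half-pressed. The scene is intact: the roll is seated and upright, and the other roll, stamp, red rolls and bottle have not moved. Handing in while holding.

```bash
python3 -c "
from station import *
job_done();print(get_time())"
```

```text
the job is handed in; nothing more can be done
the job is handed in; nothing more can be done
```

I lifted the taller roll off its spindle, stood it upright on the clamp bed about 4 mm short of the seat, and let go. I then pumped the trigger twice with shut fingers and handed the job in still holding it pulled, at about 25 s of the 64 s allowed.

**Last checks**
- **Roll:** it is upright and home in the V, with its centre at about 91 mm against a nominal 90 mm.
- **Surroundings:** in the last pictures the other things on the desk looked to be where they started.
- **Trigger:** the last step brought it onto its own end stop, where the force jumped from 15.5 to 19.4 N over 0.2 mm. It was steady at 18.4 N a second later.
- **Pad pressure (the two readings differ):** force just before the stop gives about 7 mm, close to the half-way target. The top camera suggests nearer 5 mm, but one pixel there is about 3 mm, so I trusted the force. Both are well below the 14 mm crush stop.

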